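# Slide the pepper mill home

## Task

Put the tall pepper mill away in the free bay of the spice dock by gently pushing it along the counter with the fingertips, low on its base, until it stands upright against the bay's back wall. Touch only the mill's base, do not pinch, lift or topple the mill, and leave the jars and the mug where they are.

Things in the scene. Friction and masses are not known exactly. Their poses are not given: they have to be found in the camera images.
- mill: Tall dark-wood pepper mill, loose, upright, 223 mm tall, about 0.4 kg, round about its z axis. Origin: centre of its underside. Its base is a plain upright cylinder 56 mm in diameter up to 45 mm above the counter, narrowing to 50 mm across at 55 mm. Pushed within about 25 mm of the counter it slides; pushed higher it may tip.
- mill_upper: Upper part of the same mill, fixed to the base, 55 to 223 mm above the counter; not to be touched. 48 mm across at its bottom, 34 mm waist at 95 mm up, 42 mm bulge at 135 to 150 mm, head up to 48 mm across at 175 mm, small steel finial. Origin: the same point as the mill's, the centre of the mill's underside.
- dock: Low cream plastic dock, fixed: three floorless bays in a row at y = -94, 0, +94 mm. x points from the open front to the back wall (roughly to the robot's right). Origin: on the counter, mid bay, where the axis of a mill touching the back wall stands. Back wall: inner face x = +28, 45 high, ledge behind to x = +68. Side walls 10 thick, 32 high, from x = -15 to the back wall; bays 84 wide inside, 43 deep. 302 mm wide overall.
- pad: Thin round cork inlay, 48 mm in diameter, under 1 mm high (nothing catches on it), flat on the counter in the one free bay; the other two bays hold jars. Origin: its centre, mid-width of the free bay and exactly where the axis of the mill stands when it touches the back wall (dock x = 0).
- jar_a: Clear glass spice jar with white cap, 48 mm in diameter, 105 mm tall, loose, standing in a bay of the dock. Origin: centre of its underside.
- jar_b: Clear glass spice jar with white cap, same as the other, loose, standing in another bay of the dock. Origin: centre of its underside.
- jar_c: Clear glass jar with black cap, 52 mm in diameter, 90 mm tall, loose, standing on the open counter to the robot's left. Origin: centre of its underside.
- mug: White mug, 80 mm in diameter, 88 mm tall, handle on its own +y side, loose, on the open counter to the robot's right. Origin: centre of its underside.
There are look-alikes about, which are no part of the job. Several things look just like the mill: the one meant starts farthest to the robot's right.

How it is judged:
By the outcome, as a careful person would: the job done as asked, in the order asked, and still so for the second after the job is handed in, with the robot touching nothing.
It also fails if it takes over 58 s, if anything falls off the work surface, if the arm or the gripper's body presses on something with over 40 N, if the wrist force passes 120 N, or if a joint passes its speed limit or range.

## Robot

A 6-joint arm with a two-finger parallel gripper is mounted at the origin on the work surface. World frame = base frame: x ahead of the robot, y to its left, z up, the work surface at z = 0. Lengths are in m, angles in degrees, forces in N, time in s.
With the tool pointing down it reaches from about 0.375 to 0.9 m from the base axis. Payload 3.1 kg.
Tool frame: the origin (TCP) lies on the centre line of the jaws, within the pads' length; the fingertips stand 19 mm ahead of it and the grasp point (between the pads) is the TCP; z points along the fingers, y is the direction in which the jaws open and shut (so a half turn about z gives the same grasp; the last joint's range is limited). The gripper opens to 87 mm and grips with 3 to 60 N. Pads are 19 mm wide; open, the fingers measure 117 mm over their backs; the gripper's body (75 mm by 190 mm) begins 51 mm behind the grasp point.
Start: joints at [-78.753, 30.224, 82.088, -0, 67.689, -10.227], TCP at [0.229, -0.582, 0.242] pointing down, gripper open.
Joint ranges: [-176.69, 176.69], [-43.24, 126.21], [12.49, 139.97], [-82, 262], [0, 151.66], [-163.58, 163.58]. Speed limits (degrees/s): [159.86, 159.86, 180, 180, 180, 180].

## Interface

Orientations are given as a 3x3 rotation matrix whose columns are the frame's x, y, z axes.
In Python, from rig import bot gives the robot as it stands.
- The arm moves only by the tool carry_out, never from a script. Its argument "targets" is a list of rows, each a list of 6 numbers: the shift along the tool's x, y, z each as a share of 200 mm, from -1 to 1, then the turn, a rotation vector about the tool's x, y, z each as a share of pi/2 rad, from -1 to 1. In form: [[dx, dy, dz, ax, ay, az], ...]. A call has 1 to 20 rows; each row is the pose to reach, as a shift and turn from the pose measured when the call began, along the tool's axes at that moment; what a row does not reach only later rows make up. A row lasts 1/8 s, in which the tool goes at most 62.5 mm and 10.7 degrees, less where a joint would pass 70% of its speed; a pose out of reach is approached as far as the arm can. A call with a number of a shift or a turn outside -1 to 1 is refused whole. A call with a gripper value outside its range is refused whole. "jaw" is the gripper's target within -1 to 1 (fully open at 1, half-way at 0, shut at -1), set as the call begins (left out, the last holds). The fingers move at their own pace and stop on an object; the grip force is fixed at half the most. Time passes only in rows, so rows that repeat a pose let the fingers close. It gives the time, the measured TCP pose, the force and the opening at its end, in the units of the state.
- bot.read_state(): the state, without advancing time (a new reading comes with each control period).
- bot.capture(name): name is "scene" or "top" or "wrist"; returns the picture (384x512x3 uint8, blue, green, red); there is no depth.
- bot.camera_info(name): a dict with "camera_matrix" (3x3 intrinsics, pixels), "k1" (the pictures are not rectified: a ray, as slopes to the right and down, at radius r is drawn at 1 + k1 r^2 times it, then the intrinsics apply), "view" (4x4, takes a point from world to camera coordinates); the wrist camera has in their place "mount" (4x4, takes a point from camera to tool coordinates, whose origin is the TCP and whose axes are the flange's). Camera axes: x right, y down, z forward; pixel columns grow to the right and rows downward; lengths in m; the calibration is good to about 2 mm. A picture is of the moment at which its call begins: read the wrist's pose just before it. camera_info takes no time and is no camera call.
- bot.hand_in(): hands the job in, once; it reports no verdict.
The state is a dict: "time_s": time; "joint_positions": joint angles; "qvel": joint speeds; "tau": joint torques, N m; "position": TCP position; "tcp_rot": TCP orientation; "force": force on the tool from outside, world axes, zero at the start; "moment": the same for the moment, N m; "opening": opening from 0.0 (shut) to 1.0 (fully open).
Only numpy, scipy, OpenCV 4.12 (cv2) and the standard library are available. Lean on these libraries where they do the work, as an engineer would, in place of code of your own. Each camera call takes 0.05 s, during which the arm holds its last target.

## Working session

There is one attempt and no reset: what is moved stays moved. The work goes in short steps, Python scripts to look and compute and a tool call to move; the robot and the scene stay as the last step left them, time stands still between calls to the robot, and variables do not carry over. Pictures are saved under pics/ and viewed, and the job is handed in when it is done.

Besides the shell and the picture viewer there is one more tool, called after "Call:" in YAML: its name, and indented under it one key for each argument. carry_out: Moves the arm, as the interface text tells. Shift numbers are shares of 200 mm and turn numbers shares of pi/2 rad, none past 1 either way. Its arguments: {"type":"object","properties":{"targets":{"type":"array"},"jaw":{"type":"number"}},"required":["targets"]}

```bash
ls; mkdir -p pics
python3 - <<'E'
from rig import bot
import cv2,numpy as np
np.set_printoptions(precision=4,suppress=True)
s=bot.read_state();print(s)
for n in("scene","top","wrist"):
    i=bot.camera_info(n);print(n,i)
    cv2.imwrite(f"pics/{n}0.png",bot.capture(n))
E
```

```text
pics
{'time_s': 0.0, 'joint_positions': array([-78.7529,  30.2777,  82.156 ,   0.0001,  67.6891, -10.2264]), 'qvel': array([ 0.0852, -0.0565, -0.0563,  0.0401, -0.0584, -0.0678]), 'tau': array([ -0.0006, -44.0053, -17.6593,   0.0631,   0.0582,  -0.0002]), 'position': array([ 0.2287, -0.5809,  0.2406]), 'tcp_rot': array([[ 0.9306,  0.3661, -0.0004],
       [ 0.3661, -0.9306,  0.0021],
       [ 0.0004, -0.0021, -1.    ]]), 'force': array([ 0.3933,  0.2302, -0.5448]), 'moment': array([-0.0239,  0.0199,  0.0049]), 'opening': 1.000102212250475}
scene {'camera_matrix': array([[396.9836,   0.    , 249.9894],
       [  0.    , 396.9836, 198.1234],
       [  0.    ,   0.    ,   1.    ]]), 'k1': 0.026407797312078037, 'view': array([[ 0.4117,  0.9111,  0.0171, -0.2443],
       [ 0.5982, -0.256 , -0.7594, -0.3282],
       [-0.6875,  0.3229, -0.6504,  1.6103],
       [ 0.    ,  0.    ,  0.    ,  1.    ]])}
top {'camera_matrix': array([[421.0695,   0.    , 252.3447],
       [  0.    , 421.0695, 186.6361],
       [  0.    ,   0.    ,   1.    ]]), 'k1': 0.027655028723419458, 'view': array([[-0.005 , -0.9999, -0.014 ,  0.0141],
       [-0.9952,  0.0063, -0.0977,  0.5811],
       [ 0.0978,  0.0134, -0.9951,  1.1592],
       [ 0.    ,  0.    ,  0.    ,  1.    ]])}
wrist {'camera_matrix': array([[282.2669,   0.    , 260.0172],
       [  0.    , 282.2669, 189.9637],
       [  0.    ,   0.    ,   1.    ]]), 'k1': 0.013432301262042512, 'mount': array([[ 0.0008, -0.966 , -0.2587,  0.0709],
       [ 1.    ,  0.0006,  0.0009,  0.0002],
       [-0.0007, -0.2587,  0.966 , -0.1421],
       [ 0.    ,  0.    ,  0.    ,  1.    ]])}
```

View pics/scene0.png

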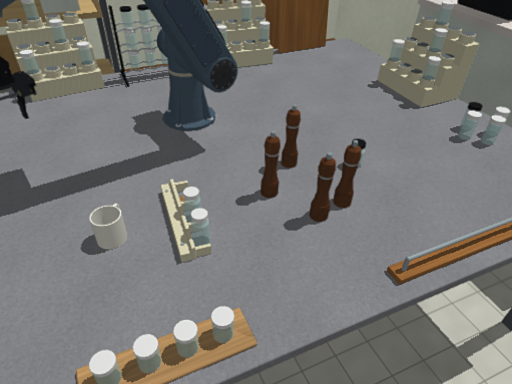

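View pics/top0.png

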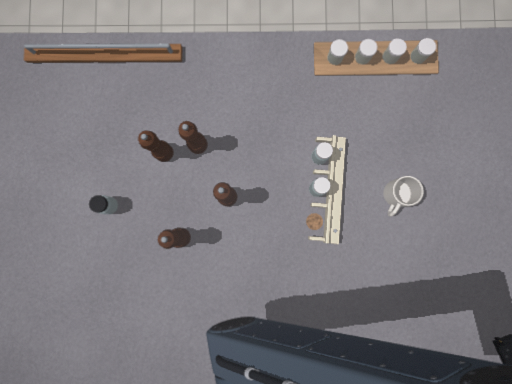

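View pics/wrist0.png

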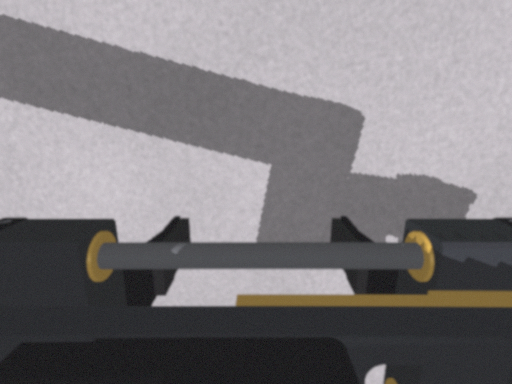

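Mill candidates in the top view, by head pixel, are (147,139), (188,130), (223,191) and (167,239). The one farthest to the robot's right (image right) is (223,191). The pad, and so the free bay, is at about (314,221). I'll check this in close crops.

```bash
cat > h.py <<'E'
import cv2,numpy as np
from rig import bot
np.set_printoptions(precision=4,suppress=True)
def ray(n,u,v):
    i=bot.camera_info(n);K=i["camera_matrix"];V=i["view"]
    p=cv2.undistortPoints(np.array([[[u,v]]],float),K,np.array([i["k1"],0,0,0.]))[0,0]
    R=V[:3,:3];return -R.T@V[:3,3],R.T@np.array([*p,1])
def onz(n,u,v,z):
    c,d=ray(n,u,v);return c+d*(z-c[2])/d[2]
def proj(n,P):
    i=bot.camera_info(n);V=i["view"];q=V[:3,:3]@np.asarray(P).T.reshape(3,-1)+V[:3,3:4]
    x=q[:2]/q[2];x=x*(1+i["k1"]*(x**2).sum(0));K=i["camera_matrix"]
    return (K[:2,:2]@x+K[:2,2:]).T
def tri(a,b):
    (c1,d1),(c2,d2)=a,b
    A=np.stack([d1,-d2],1);t=np.linalg.lstsq(A,c2-c1,rcond=None)[0]
    p,q=c1+d1*t[0],c2+d2*t[1];return (p+q)/2,np.linalg.norm(p-q)
E
python3 - <<'E'
import cv2,numpy as np
from h import *
t=cv2.imread("pics/top0.png");s=cv2.imread("pics/scene0.png")
a=t[125:255,200:350];cv2.imwrite("pics/ct.png",cv2.resize(a,None,fx=5,fy=4.6,interpolation=2))
a=s[120:270,150:300];cv2.imwrite("pics/cs.png",cv2.resize(a,None,fx=4,fy=4,interpolation=2))
# pad
def mask(im,lo,hi):
    return cv2.inRange(cv2.cvtColor(im,cv2.COLOR_BGR2HSV),lo,hi)
m=mask(t,(3,90,30),(22,255,255))
n,l,st,c=cv2.connectedComponentsWithStats(m)
for i in range(1,n):
    if st[i,4]>25: print(st[i],c[i],onz("top",*c[i],0))
print(t[191,223],t[198,229],t[221,314])
E
```

```text
[407  41  12   6  29] [412.2069  43.0345] [ 1.0068 -0.4628  0.    ]
[ 315   43  123   32 1284] [364.0569  65.4369] [ 0.941  -0.3201  0.    ]
[348  43   9  10  27] [351.8148  46.8148] [ 0.9983 -0.2856  0.    ]
[377  42  12   5  26] [382.6154  43.3462] [ 1.0074 -0.3763  0.    ]
[  24   44  158   19 2073] [104.9445  54.6773] [0.9815 0.4481 0.    ]
[179 122  16  17 154] [186.5519 130.3377] [0.751  0.2032 0.    ]
[139 131  30  29 333] [152.1471 143.8709] [0.7114 0.3034 0.    ]
[214 184  15  15 107] [219.8785 191.4766] [0.5705 0.105  0.    ]
[307 215  15  14 131] [313.9695 221.5725] [ 0.4825 -0.1644  0.    ]
[158 231  16  17 120] [165.6417 238.75  ] [0.4359 0.2597 0.    ]
[103 100  99] [52 54 65] [101 129 160]
```

View pics/ct.png

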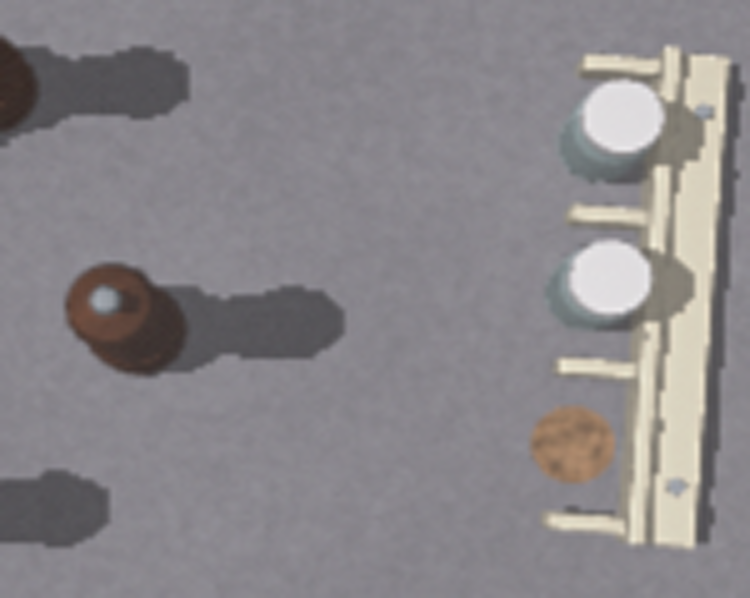

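View pics/cs.png

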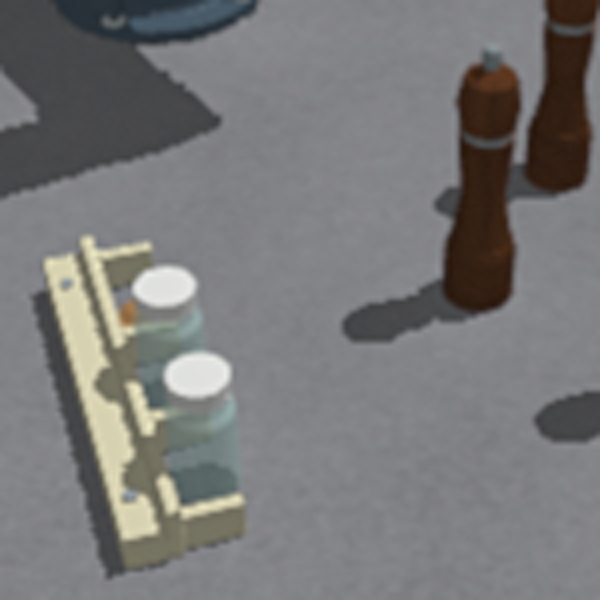

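Run:
```python
from h import *
T=lambda u,v:((u+.5)/5-.5+200,(v+.5)/4.6-.5+125)
S=lambda u,v:((u+.5)/4-.5+150,(v+.5)/4-.5+120)
print("finial",tri(ray("top",*T(105,298)),ray("scene",*S(491,57))), onz("top",*T(105,298),.22),onz("scene",*S(491,50),.223))
# base silhouette top: predict outlines
fr=np.array([onz("top",*T(*p),.032) for p in[(583,66),(570,214),(556,367),(545,520)]]);print(fr)
d=fr[0]-fr[-1];print(np.linalg.norm(d),np.degrees(np.arctan2(d[1],d[0])))
lg=np.array([onz("top",*T(*p),.045) for p in[(730,58),(697,548)]]);d=lg[0]-lg[1];print(lg,np.linalg.norm(d),np.degrees(np.arctan2(d[1],d[0])))
print("pad",onz("top",313.97,221.57,0))
def circ(c,z,r):
    a=np.linspace(0,2*np.pi,120);return np.stack([c[0]+r*np.cos(a),c[1]+r*np.sin(a),0*a+z],1)
for c in [(0.534,0.082),(.54,.082),(.534,.087),(.54,.087)]:
    p=proj("top",np.vstack([circ(c,0,.028),circ(c,.045,.028)]));q=proj("scene",circ(c,0,.028))
    print(c,"top max",p.max(0),"scene max v",q[:,1].max(),"u",q[:,0].min(),q[:,0].max())
print("obs top",T(186,375),"scene",S(444,310),S(514,310))
# jars, mug
for n,p,z in(("ja",(623,117),.105),("jb",(610,277),.105)): print(n,onz("top",*T(*p),z))
print("mug",onz("top",407,191,.088),"jarc",onz("top",98,204,.09))
```

```text
finial (array([0.5562, 0.0828, 0.2154]), np.float64(0.002074550118105232)) [0.5563 0.0833 0.22  ] [0.5587 0.0799 0.223 ]
[[ 0.7155 -0.171   0.032 ]
 [ 0.6236 -0.1619  0.032 ]
 [ 0.5299 -0.1523  0.032 ]
 [ 0.4377 -0.1445  0.032 ]]
0.27903790471690176 -5.450606420714215
[[ 0.7169 -0.2513  0.045 ]
 [ 0.4212 -0.2255  0.045 ]] 0.2968276571310773 -4.990493989592656
pad [ 0.4825 -0.1644  0.    ]
(0.534, 0.082) top max [237.5578 213.7973] scene max v 194.4322064883267 u 256.9545606307688 274.46597183579536
(0.54, 0.082) top max [237.5547 211.7061] scene max v 195.56504983222226 u 257.7522389447342 275.3211928266971
(0.534, 0.087) top max [235.8217 213.8072] scene max v 194.03040613650194 u 258.3684645646883 275.8585082396153
(0.54, 0.087) top max [235.8195 211.7161] scene max v 195.16045859856757 u 259.1697336890124 276.7171976652228
obs top (236.8, 206.1304347826087) scene (260.625, 197.125) (278.125, 197.125)
ja [ 0.6699 -0.1813  0.105 ]
jb [ 0.5773 -0.1725  0.105 ]
mug [ 0.5611 -0.4003  0.088 ] jarc [0.5312 0.4219 0.09  ]
```

Run:
```python
from h import *
t=cv2.imread("pics/top0.png");s=cv2.imread("pics/scene0.png")
cv2.imwrite("pics/ct2.png",cv2.resize(t[115:255,85:245],None,fx=4.8,fy=4.2857,interpolation=2))
cv2.imwrite("pics/cs2.png",cv2.resize(s[90:230,240:400],None,fx=4.8,fy=4.2857,interpolation=2))
```

```text
(no output)
```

View pics/ct2.png

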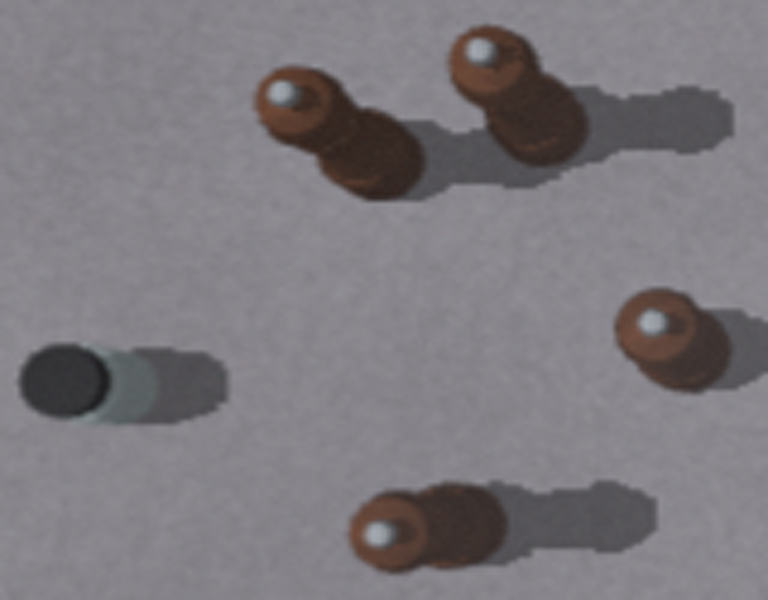

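View pics/cs2.png

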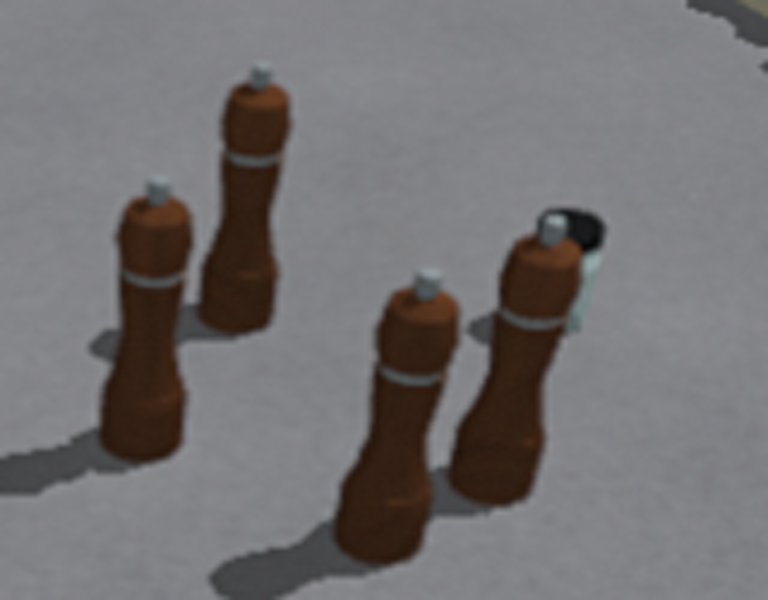

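Run:
```python
from h import *
T=lambda u,v:((u+.5)/4.8-.5+85,(v+.5)/4.2857-.5+115)
S=lambda u,v:((u+.5)/4.8-.5+240,(v+.5)/4.2857-.5+90)
for n,a,b in(("A",(653,322),(158,187)),("B",(481,51),(428,280)),("C",(284,93),(555,225)),("D",(378,535),(261,72))):
    print(n,onz("top",*T(*a),.219),tri(ray("top",*T(*a)),ray("scene",*S(*b))))
```

```text
A [0.5555 0.0833 0.219 ] (array([0.5555, 0.083 , 0.2169]), np.float64(0.0010846626868551206))
B [0.7086 0.1698 0.219 ] (array([0.7088, 0.1697, 0.2172]), np.float64(0.0008698940292045126))
C [0.6853 0.268  0.219 ] (array([0.6857, 0.2685, 0.2181]), np.float64(0.0005205823436793405))
D [0.4395 0.2172 0.219 ] (array([0.4391, 0.2169, 0.2165]), np.float64(0.0017993993421051308))
```

```bash
cat >> h.py <<'E'
from scipy.spatial.transform import Rotation as Ro
def Rt(phi,th):
    p,t=np.radians([phi,th]);f=np.array([-np.sin(p),-np.cos(p),0]);up=np.array([0,0,1.])
    Z=f*np.sin(t)-up*np.cos(t);X=-f*np.cos(t)-up*np.sin(t);return np.stack([X,np.cross(Z,X),Z],1)
def row(p,R=None):
    s=bot.read_state();R0=s["tcp_rot"];d=R0.T@(np.asarray(p)-s["position"])/.2
    r=np.zeros(3) if R is None else Ro.from_matrix(R0.T@R).as_rotvec()/(np.pi/2)
    print("row",np.round(np.r_[d,r],3), "mm",np.linalg.norm(d)*200,"deg",np.linalg.norm(r)*90)
E
python3 - <<'E'
from h import *
R=Rt(10,30)
row([.35,-.42,.40],None)
row([.35,-.42,.40],R)
E
```

```text
row [ 0.859 -0.529 -0.795  0.     0.     0.   ] mm 256.9012276135783 deg 0.0
row [ 0.859 -0.529 -0.795 -0.171 -0.304 -0.635] mm 256.9012276135783 deg 65.18644002195643
```

Call:
carry_out:
  targets:
    - [0,0,-0.5,0,0,0]
    - [0.3,-0.2,-0.8,0,0,0]
    - [0.6,-0.4,-0.8,0,0,0]
    - [0.86,-0.53,-0.8,0,0,0]
    - [0.86,-0.53,-0.8,0,0,0]
  jaw: -0.2

```text
time_s: 0.78
position: [0.3511, -0.4176, 0.4018]
tcp_rot: [[0.93, 0.367, 0.0], [0.367, -0.93, 0.001], [0.001, -0.001, -1.0]]
force: [-0.1, -0.9, -1.1]
opening: 0.517
```

Run:
```python
from h import *
row([.47,-.25,.40],Rt(10,0))
```

```text
row [ 0.861 -0.562  0.01  -0.    -0.001 -0.65 ] mm 205.53698541593653 deg 58.4870232720229
```

Call:
carry_out:
  targets:
    - [0.3,-0.2,0,0,0,-0.12]
    - [0.6,-0.4,0,0,0,-0.24]
    - [0.86,-0.56,0,0,0,-0.36]
    - [0.86,-0.56,0,0,0,-0.48]
    - [0.86,-0.56,0,0,0,-0.6]
    - [0.86,-0.56,0,0,0,-0.65]
    - [0.86,-0.56,0,0,0,-0.65]

```text
time_s: 1.65
position: [0.4699, -0.2501, 0.4017]
tcp_rot: [[0.174, 0.985, -0.0], [0.985, -0.174, 0.002], [0.002, -0.001, -1.0]]
force: [0.4, 0.4, 0.2]
opening: 0.397
```

Run:
```python
from h import *
print(bot.read_state()["joint_positions"])
row([.53,-.06,.40],Rt(10,15))
```

```text
[-40.0945  14.1776  82.0802   0.0716  83.8248 -30.073 ]
row [ 0.988  0.13   0.01  -0.    -0.168 -0.   ] mm 199.34189112265136 deg 15.10307486542544
```

Call:
carry_out:
  targets:
    - [0.3,0.04,0,0,-0.04,0]
    - [0.6,0.08,0,0,-0.1,0]
    - [0.99,0.13,0,0,-0.168,0]
    - [0.99,0.13,0,0,-0.168,0]
    - [0.99,0.13,0,0,-0.168,0]

```text
time_s: 2.28
position: [0.5302, -0.0586, 0.4018]
tcp_rot: [[0.166, 0.985, -0.046], [0.951, -0.172, -0.255], [-0.259, -0.001, -0.966]]
force: [-0.1, 0.3, 0.2]
opening: 0.402
```

Run:
```python
from h import *
print(bot.read_state()["joint_positions"])
row([.565,.115,.40],Rt(10,30))
```

```text
[-10.261   15.5516  81.6298 -15.1391  83.0305   1.5255]
row [ 0.857  0.022 -0.221 -0.    -0.166  0.001] mm 177.10634302519063 deg 14.975784839505533
```

Call:
carry_out:
  targets:
    - [0.3,0.01,-0.07,0,-0.05,0]
    - [0.6,0.02,-0.15,0,-0.1,0]
    - [0.86,0.02,-0.22,0,-0.166,0]
    - [0.86,0.02,-0.22,0,-0.166,0]
    - [0.86,0.02,-0.22,0,-0.166,0]

```text
time_s: 2.9
position: [0.5651, 0.1132, 0.3995]
tcp_rot: [[0.151, 0.985, -0.089], [0.853, -0.175, -0.492], [-0.5, -0.001, -0.866]]
force: [0.4, -0.8, 0.3]
opening: 0.401
```

Run:
```python
from h import *
print(bot.read_state()["joint_positions"])
row([.565,.137,.27],Rt(10,30))
for n in("scene","top","wrist"): cv2.imwrite(f"pics/{n}1.png",bot.capture(n))
```

```text
[ 13.3482  25.8319  70.3817 -27.4429  96.0333  23.4624]
row [ 0.425 -0.02   0.502 -0.001  0.    -0.   ] mm 131.70753414864822 deg 0.12104066501998928
```

View pics/scene1.png

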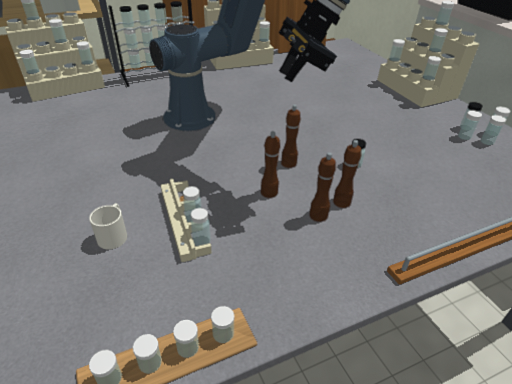

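View pics/top1.png

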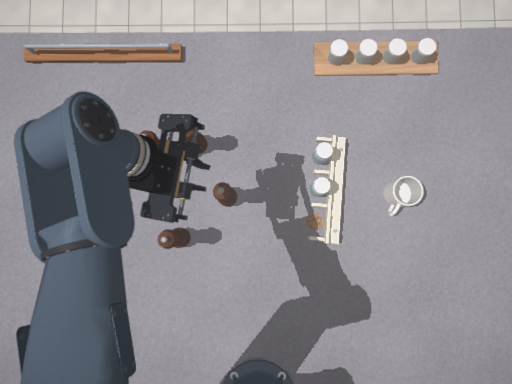

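View pics/wrist1.png

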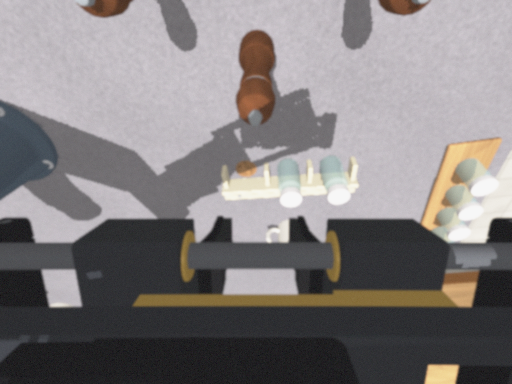

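```bash
python3 - <<'E'
from h import *
for px in((95,120),(140,155),(62,160),(75,240),(115,190)):
    for z in(.5,.6,.7,.8): print(px,onz("top",*px,z))
s=bot.read_state();
for d in(.15,.2,.25,.3,.35): 
    P=s["position"]-d*s["tcp_rot"][:,2];print(d,P,proj("top",P[None]))
E
python3 - <<'E'
import cv2
a=cv2.imread("pics/top1.png");cv2.imwrite("pics/ct1.png",cv2.resize(a[80:280,10:260],None,fx=3,fy=3,interpolation=2))
E
```

```text
(95, 120) [0.652  0.2751 0.5   ]
(95, 120) [0.6256 0.2357 0.6   ]
(95, 120) [0.5993 0.1963 0.7   ]
(95, 120) [0.573  0.1568 0.8   ]
(140, 155) [0.5904 0.1964 0.5   ]
(140, 155) [0.5728 0.1681 0.6   ]
(140, 155) [0.5551 0.1397 0.7   ]
(140, 155) [0.5375 0.1113 0.8   ]
(62, 160) [0.5826 0.3293 0.5   ]
(62, 160) [0.566  0.2822 0.6   ]
(62, 160) [0.5495 0.2351 0.7   ]
(62, 160) [0.5329 0.1881 0.8   ]
(75, 240) [0.4468 0.3021 0.5   ]
(75, 240) [0.4494 0.2589 0.6   ]
(75, 240) [0.4519 0.2157 0.7   ]
(75, 240) [0.4545 0.1724 0.8   ]
(115, 190) [0.5306 0.2376 0.5   ]
(115, 190) [0.5213 0.2034 0.6   ]
(115, 190) [0.5121 0.1693 0.7   ]
(115, 190) [0.5029 0.1351 0.8   ]
0.15 [0.578  0.1864 0.5304] [[140.7708 159.225 ]]
0.2 [0.5825 0.211  0.5737] [[116.9458 151.886 ]]
0.25 [0.5869 0.2355 0.6171] [[ 89.6953 143.4932]]
0.3 [0.5913 0.2601 0.6604] [[ 58.1988 133.795 ]]
0.35 [0.5957 0.2847 0.7037] [[ 21.3429 122.4492]]
```

View pics/ct1.png

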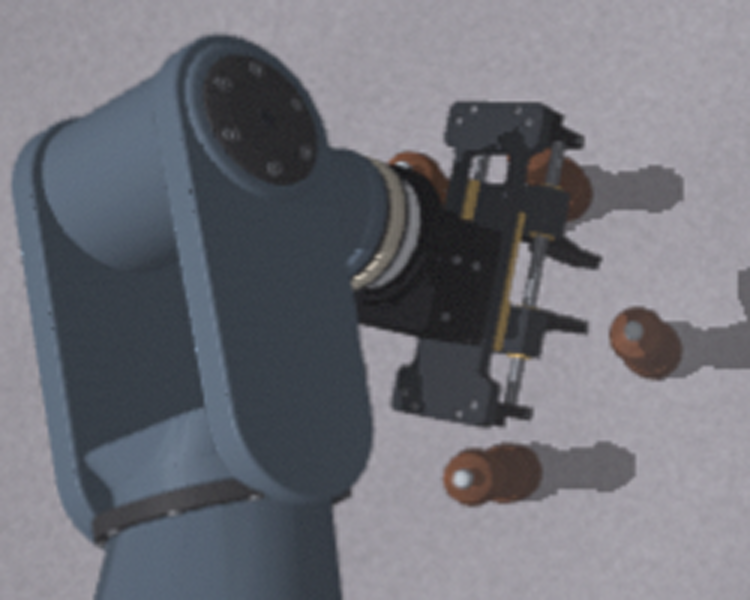

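Call:
carry_out:
  targets:
    - [0.1,0,0.12,0,0,0]
    - [0.21,-0.01,0.25,0,0,0]
    - [0.32,-0.015,0.37,0,0,0]
    - [0.425,-0.02,0.5,0,0,0]
    - [0.425,-0.02,0.5,0,0,0]
    - [0.425,-0.02,0.5,0,0,0]

```text
time_s: 3.8
position: [0.5659, 0.1355, 0.273]
tcp_rot: [[0.156, 0.984, -0.087], [0.853, -0.178, -0.491], [-0.499, 0.002, -0.867]]
force: [-0.3, 0.1, 0.2]
opening: 0.4
```

Run:
```python
from h import *
print(bot.read_state()["joint_positions"])
row([.565,.137,.15],Rt(10,30))
for n in("scene","top","wrist"): cv2.imwrite(f"pics/{n}2.png",bot.capture(n))
a=cv2.imread("pics/scene2.png");cv2.imwrite("pics/cs3.png",cv2.resize(a[0:200,200:450],None,fx=3,fy=3,interpolation=2))
a=cv2.imread("pics/top2.png");cv2.imwrite("pics/ct3.png",cv2.resize(a[80:280,10:260],None,fx=3,fy=3,interpolation=2))
```

```text
[ 15.2603  32.7678  78.3077 -26.9957  83.5272  32.1584]
row [ 0.312 -0.007  0.53  -0.    -0.001 -0.003] mm 123.05242782777187 deg 0.30729974580299974
```

View pics/cs3.png

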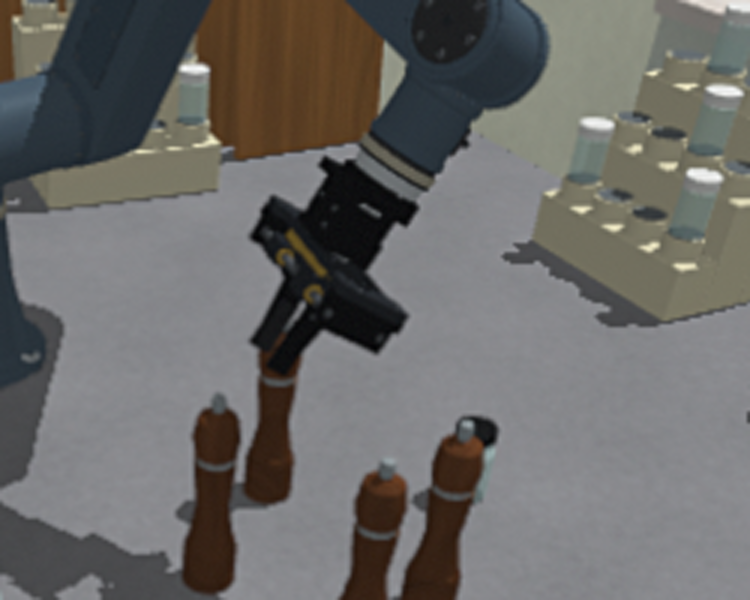

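View pics/ct3.png

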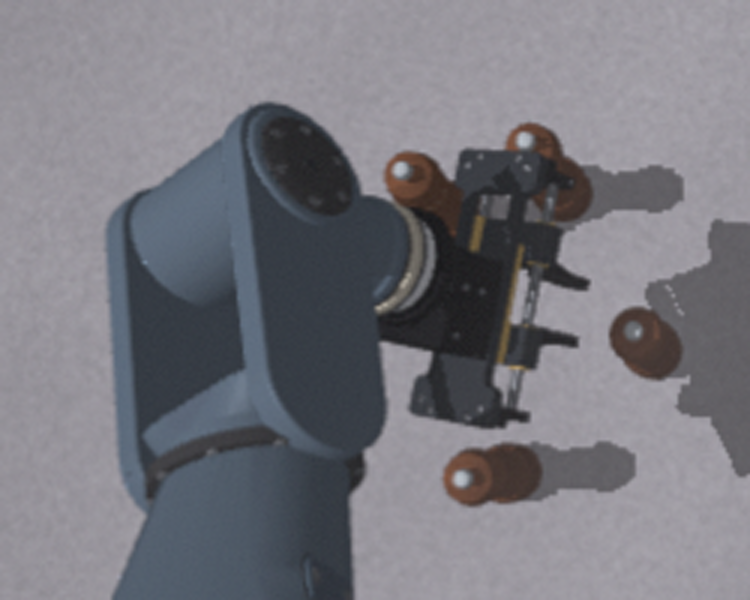

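View pics/wrist2.png

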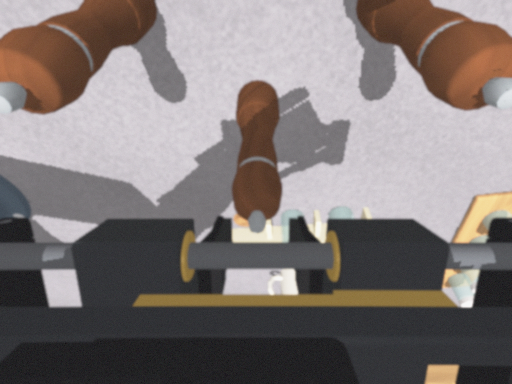

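Run:
```python
from h import *
R=Rt(10,30);p=np.array([.565,.137,.0275])
for n,c in dict(A=(.5555,.083),B=(.7087,.170),C=(.6855,.268),D=(.439,.217)).items():
    for z in(.0,.095,.14,.175,.22): print(n,z,(R.T@(np.array([*c,z])-p)*1e3).round())
```

```text
A 0.0 [-34.   0.  51.]
A 0.095 [-81.   0. -31.]
A 0.14 [-104.    0.  -70.]
A 0.175 [-121.    0. -100.]
A 0.22 [-144.    0. -139.]
B 0.0 [ 64. 136.  -5.]
B 0.095 [ 16. 136. -87.]
B 0.14 [  -6.  136. -126.]
B 0.175 [ -24.  136. -156.]
B 0.22 [ -46.  136. -195.]
C 0.0 [144.  96. -51.]
C 0.095 [  96.   96. -133.]
C 0.14 [  74.   96. -172.]
C 0.175 [  56.   96. -203.]
C 0.22 [  34.   96. -242.]
D 0.0 [  63. -138.   -5.]
D 0.095 [  16. -138.  -87.]
D 0.14 [  -7. -138. -126.]
D 0.175 [ -24. -138. -156.]
D 0.22 [ -47. -138. -195.]
```

Call:
carry_out:
  targets:
    - [0.08,0,0.13,0,0,0]
    - [0.16,0,0.26,0,0,0]
    - [0.24,-0.005,0.4,0,0,0]
    - [0.31,-0.007,0.53,0,0,0]
    - [0.31,-0.007,0.53,0,0,0]
    - [0.31,-0.007,0.53,0,0,0]

```text
time_s: 4.7
position: [0.5663, 0.1376, 0.1521]
tcp_rot: [[0.157, 0.984, -0.083], [0.853, -0.177, -0.49], [-0.497, 0.006, -0.867]]
force: [-0.4, -0.7, -0.2]
opening: 0.403
```

Run:
```python
from h import *
print(bot.read_state()["joint_positions"])
row([.565,.137,.0275],Rt(10,30))
for n in("scene","top","wrist"): cv2.imwrite(f"pics/{n}3.png",bot.capture(n))
a=cv2.imread("pics/scene3.png");cv2.imwrite("pics/cs4.png",cv2.resize(a[0:200,200:450],None,fx=3,fy=3,interpolation=2))
a=cv2.imread("pics/top3.png");cv2.imwrite("pics/ct4.png",cv2.resize(a[80:280,10:260],None,fx=3,fy=3,interpolation=2))
```

```text
[ 15.4358  41.043   83.7246 -28.4199  71.2402  38.8743]
row [ 0.306 -0.009  0.542  0.002 -0.002 -0.004] mm 124.58997241000394 deg 0.4324551282310827
```

View pics/cs4.png

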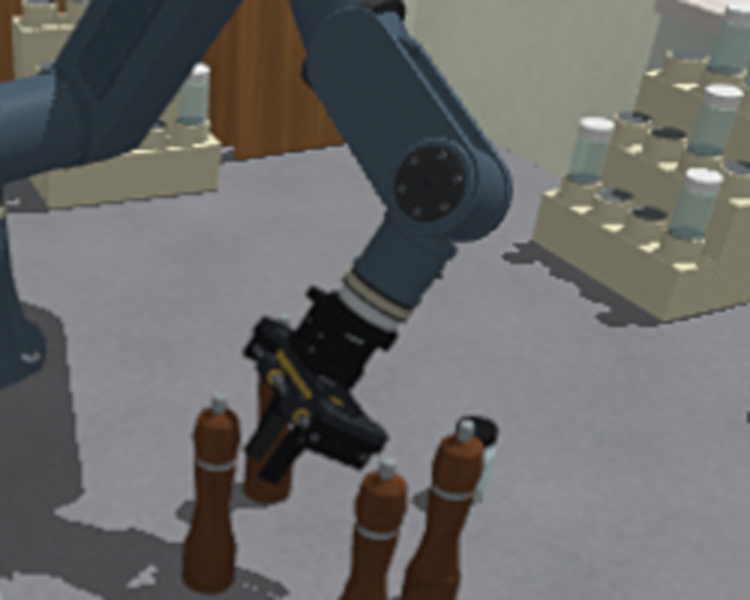

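View pics/ct4.png

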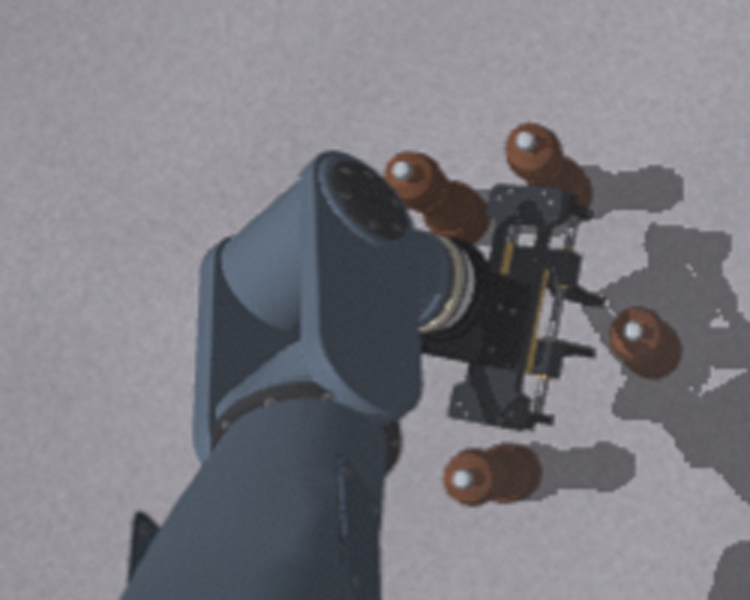

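View pics/wrist3.png

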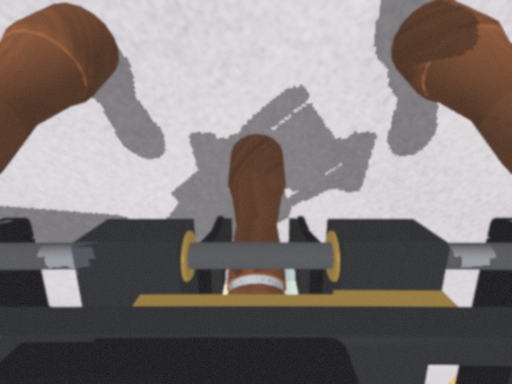

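Run:
```python
from h import *
s=bot.read_state()
P,e=tri(ray("top",132,145.3),ray("scene",343.5,60.5));print(P,e, s["tcp_rot"].T@(P-s["position"]))
for px in [(398,238),(318,155),(410,190),(360,225)]:  # disc rim-ish
    print(px,onz("top",10+px[0]/3,80+px[1]/3,P[2]))
```

```text
[0.6219 0.2324 0.4254] 0.001511022103579058 [-0.0462  0.0398 -0.2881]
(398, 238) [0.5953 0.2124 0.4254]
(318, 155) [0.6488 0.2641 0.4254]
(410, 190) [0.6259 0.2054 0.4254]
(360, 225) [0.6037 0.2365 0.4254]
```

Call:
carry_out:
  targets:
    - [0.08,0,0.13,0,0,0]
    - [0.15,0,0.26,0,0,0]
    - [0.22,-0.005,0.38,0.001,-0.001,-0.002]
    - [0.27,-0.009,0.47,0.002,-0.002,-0.004]
    - [0.29,-0.009,0.51,0.002,-0.002,-0.004]
    - [0.3,-0.009,0.53,0.002,-0.002,-0.004]
    - [0.3,-0.009,0.53,0.002,-0.002,-0.004]

```text
time_s: 5.72
position: [0.5655, 0.1373, 0.0309]
tcp_rot: [[0.151, 0.985, -0.086], [0.853, -0.174, -0.492], [-0.5, 0.001, -0.866]]
force: [0.3, -1.1, 0.5]
opening: 0.399
```

Run:
```python
from h import *
print(bot.read_state()["joint_positions"])
row([.565,.137,.0275],Rt(10,30))
row([.5625,.122,.0275],Rt(10,30))
for n in("scene","top","wrist"): cv2.imwrite(f"pics/{n}4.png",bot.capture(n))
a=cv2.imread("pics/scene4.png");cv2.imwrite("pics/cs5.png",cv2.resize(a[20:220,200:450],None,fx=3,fy=3,interpolation=2))
```

```text
[ 15.4591  51.1763  85.6657 -31.1048  60.9318  45.1305]
row [ 0.007 -0.002  0.016  0.001 -0.    -0.   ] mm 3.4355785232389953 deg 0.08526700453257331
row [-0.059 -0.001  0.054  0.001 -0.    -0.   ] mm 15.989821894946878 deg 0.08526700453257331
```

View pics/cs5.png

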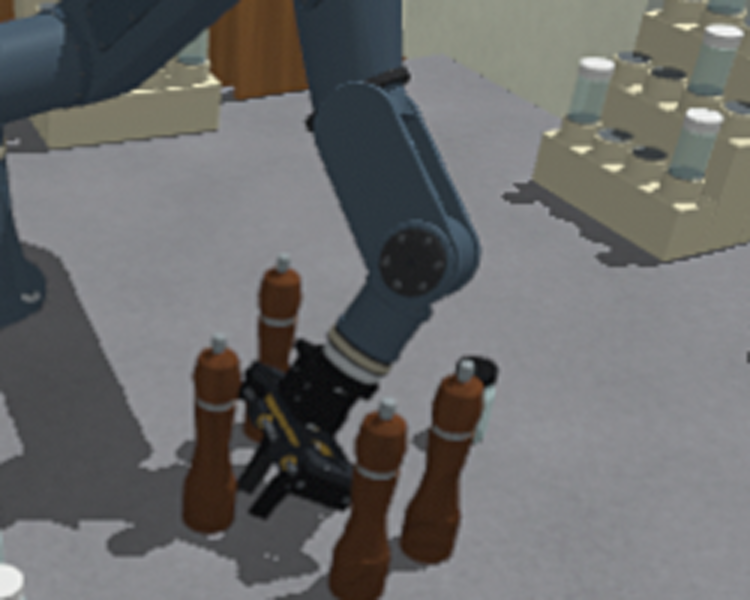

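View pics/wrist4.png

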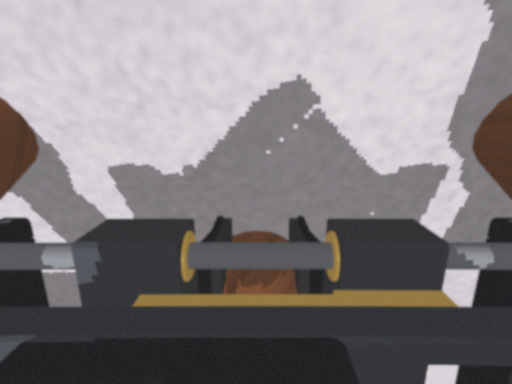

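Call:
carry_out:
  targets:
    - [-0.01,-0.001,0.028,0,0,0]
    - [-0.03,-0.001,0.038,0,0,0]
    - [-0.045,-0.001,0.046,0,0,0]
    - [-0.059,-0.001,0.054,0,0,0]
    - [-0.075,-0.003,0.063,0,0,0]
    - [-0.1,-0.006,0.077,0,0,0]
    - [-0.126,-0.01,0.092,0,0,0]
    - [-0.152,-0.013,0.107,0,0,0]
    - [-0.178,-0.016,0.122,0,0,0]

```text
time_s: 7.0
position: [0.555, 0.0951, 0.0278]
tcp_rot: [[0.151, 0.985, -0.085], [0.853, -0.173, -0.492], [-0.499, 0.002, -0.867]]
force: [1.1, 1.6, -0.3]
opening: 0.403
```

Run:
```python
from h import *
row([.4894,-.1254,.0275],Rt(10,30))
for n in("scene","top","wrist"): cv2.imwrite(f"pics/{n}5.png",bot.capture(n))
a=cv2.imread("pics/scene5.png");cv2.imwrite("pics/cs6.png",cv2.resize(a[50:250,150:400],None,fx=3,fy=3,interpolation=2))
a=cv2.imread("pics/top5.png");cv2.imwrite("pics/ct6.png",cv2.resize(a[100:260,160:360],None,fx=3.75,fy=3.75,interpolation=2))
```

```text
row [-0.99  -0.132  0.572  0.001 -0.001 -0.001] mm 230.0827944747589 deg 0.1319568742815384
```

View pics/cs6.png

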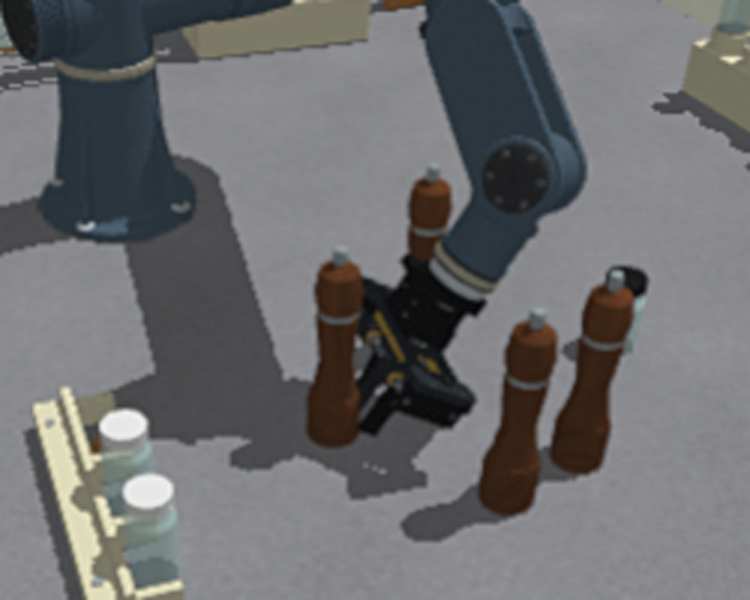

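View pics/ct6.png

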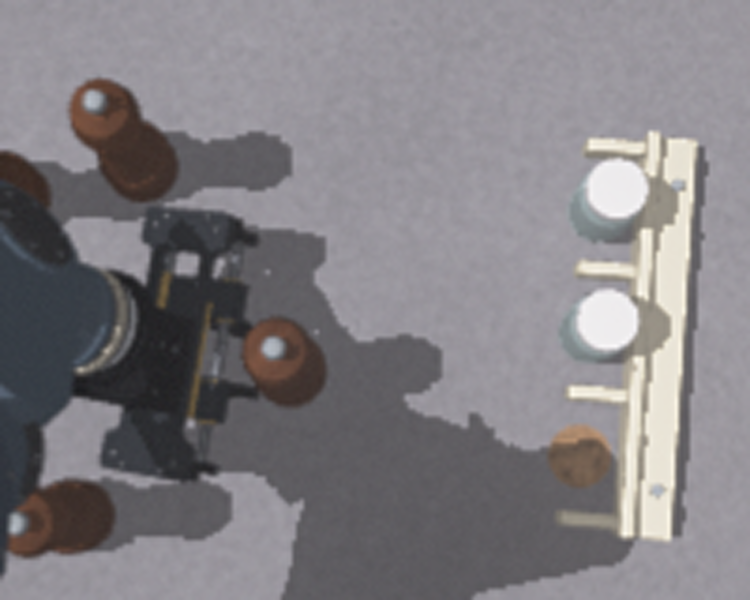

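Mill A has moved and is still upright, cupped between the fingertips. I'll measure its offset from the tool.

```bash
cat >> h.py <<'E'
def mm(c):
    s=bot.read_state();f=-s["tcp_rot"][:,0]*[1,1,0];f/=np.linalg.norm(f);n=s["tcp_rot"][:,1]
    d=np.r_[c[:2],0]-s["position"]*[1,1,0];return d@f*1e3,d@n*1e3
E
python3 - <<'E'
from h import *
a=((273+.5)/3.75-.5+160,(347+.5)/3.75-.5+100);b=((340+.5)/3-.5+150,(256+.5)/3-.5+50)
P=tri(ray("top",*a),ray("scene",*b));print(P,onz("top",*a,.219),mm(P[0]))
E
```

```text
(array([0.5499, 0.0556, 0.2146]), np.float64(0.0001463087526993847)) [0.5496 0.0554 0.219 ] (np.float64(39.39679926577934), np.float64(2.177684514823855))
```

Call:
carry_out:
  targets:
    - [-0.02,-0.003,0.012,0,0,0]
    - [-0.05,-0.007,0.029,0,0,0]
    - [-0.08,-0.011,0.046,0,0,0]
    - [-0.11,-0.015,0.064,0,0,0]
    - [-0.14,-0.019,0.081,0,0,0]
    - [-0.17,-0.023,0.098,0,0,0]
    - [-0.2,-0.027,0.116,0,0,0]
    - [-0.23,-0.031,0.133,0,0,0]
    - [-0.26,-0.035,0.15,0,0,0]
    - [-0.29,-0.039,0.168,0,0,0]
    - [-0.32,-0.043,0.185,0,0,0]
    - [-0.35,-0.047,0.202,0,0,0]
    - [-0.38,-0.051,0.22,0,0,0]
    - [-0.41,-0.055,0.237,0,0,0]
    - [-0.44,-0.059,0.254,0,0,0]
    - [-0.47,-0.063,0.272,0,0,0]
    - [-0.5,-0.067,0.289,0,0,0]

```text
time_s: 9.28
position: [0.5212, -0.0171, 0.0279]
tcp_rot: [[0.151, 0.985, -0.086], [0.853, -0.174, -0.493], [-0.5, 0.001, -0.866]]
force: [0.8, 1.2, -1.1]
opening: 0.401
```

Run:
```python
from h import *
row([.4894,-.1254,.0275],Rt(10,30))
for n in("scene","top"): cv2.imwrite(f"pics/{n}6.png",bot.capture(n))
a=cv2.imread("pics/scene6.png");cv2.imwrite("pics/cs7.png",cv2.resize(a[70:270,120:370],None,fx=3,fy=3,interpolation=2))
a=cv2.imread("pics/top6.png");cv2.imwrite("pics/ct7.png",cv2.resize(a[100:260,160:360],None,fx=3.75,fy=3.75,interpolation=2))
```

```text
row [-0.485 -0.062  0.282  0.     0.    -0.001] mm 112.86832758755799 deg 0.06596674291075903
```

View pics/cs7.png

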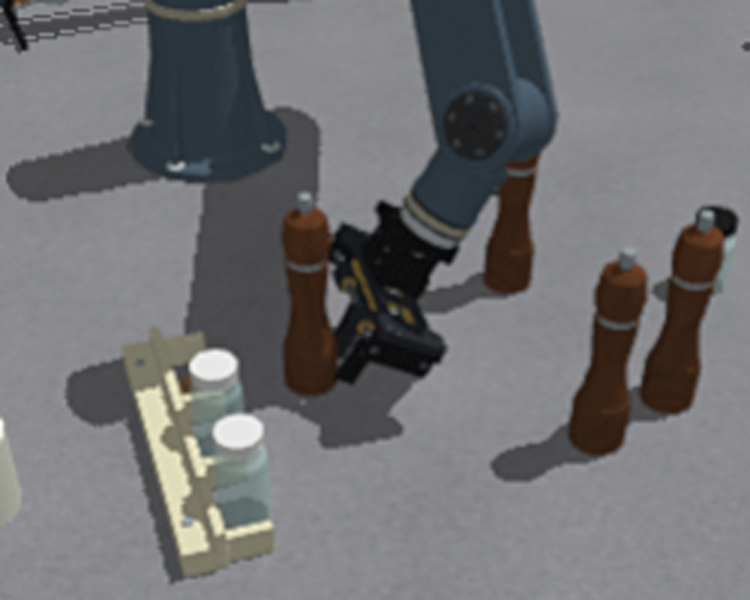

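View pics/ct7.png

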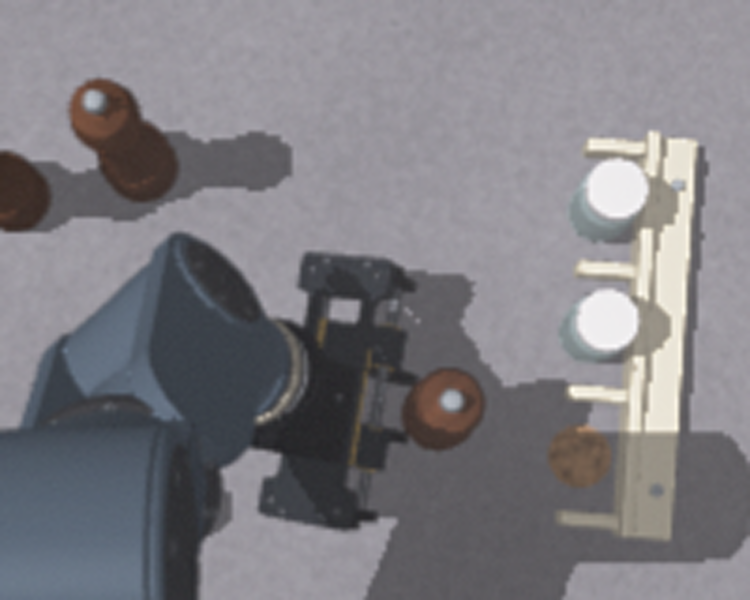

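Run:
```python
from h import *
a=((452+.5)/3.75-.5+160,(400+.5)/3.75-.5+100);b=((305+.5)/3-.5+120,(201+.5)/3-.5+70)
P=tri(ray("top",*a),ray("scene",*b));print(P,onz("top",*a,.219),mm(P[0]))
s=bot.read_state();f=Rt(10,0)[:,0]*-1
print("mill pred",s["position"]+.0396*f)
```

```text
(array([ 0.5159, -0.0565,  0.2165]), np.float64(0.0012495383650040052)) [ 0.5155 -0.057   0.219 ] (np.float64(39.17707864719435), np.float64(1.9512654496285935))
mill pred [ 0.5139 -0.0566  0.028 ]
```

Call:
carry_out:
  targets:
    - [-0.02,-0.003,0.012,0,0,0]
    - [-0.05,-0.007,0.029,0,0,0]
    - [-0.08,-0.011,0.046,0,0,0]
    - [-0.11,-0.015,0.064,0,0,0]
    - [-0.14,-0.019,0.081,0,0,0]
    - [-0.17,-0.024,0.099,0,0,0]
    - [-0.2,-0.028,0.116,0,0,0]
    - [-0.23,-0.032,0.134,0,0,0]
    - [-0.26,-0.036,0.151,0,0,0]
    - [-0.29,-0.04,0.169,0,0,0]
    - [-0.32,-0.044,0.186,0,0,0]
    - [-0.35,-0.048,0.204,0,0,0]
    - [-0.375,-0.052,0.218,0,0,0]
    - [-0.4,-0.055,0.233,0,0,0]
    - [-0.42,-0.058,0.244,0,0,0]

```text
time_s: 11.25
position: [0.4923, -0.1116, 0.0279]
tcp_rot: [[0.151, 0.985, -0.088], [0.852, -0.175, -0.493], [-0.501, 0.0, -0.865]]
force: [1.4, 1.6, 1.4]
opening: 0.4
```

Run:
```python
from h import *
row([.4886,-.1254,.0275],Rt(10,30))
for n in("scene","top"): cv2.imwrite(f"pics/{n}7.png",bot.capture(n))
a=cv2.imread("pics/scene7.png");cv2.imwrite("pics/cs8.png",cv2.resize(a[100:270,120:320],None,fx=3.75,fy=3.5,interpolation=2))
a=cv2.imread("pics/top7.png");cv2.imwrite("pics/ct8.png",cv2.resize(a[130:260,220:370],None,fx=5,fy=4.6,interpolation=2))
```

```text
row [-0.061 -0.006  0.037 -0.     0.001 -0.001] mm 14.286154032823633 deg 0.10276731305171453
```

View pics/cs8.png

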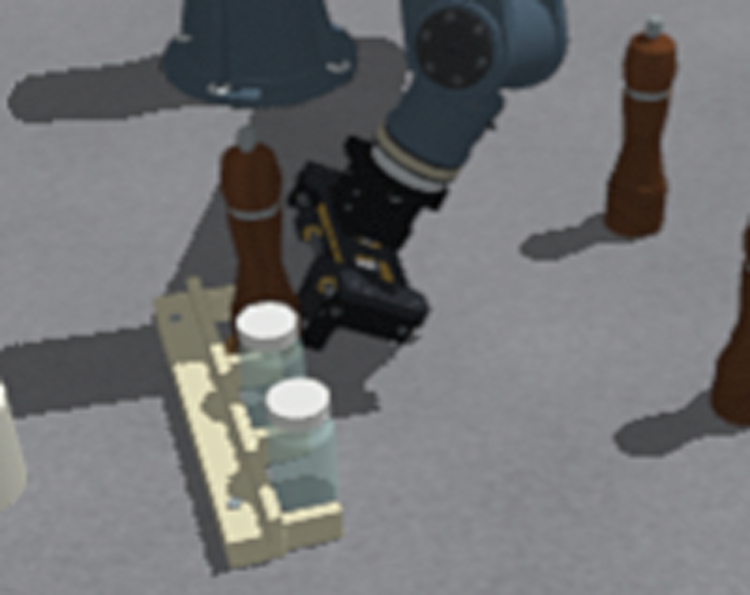

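View pics/ct8.png

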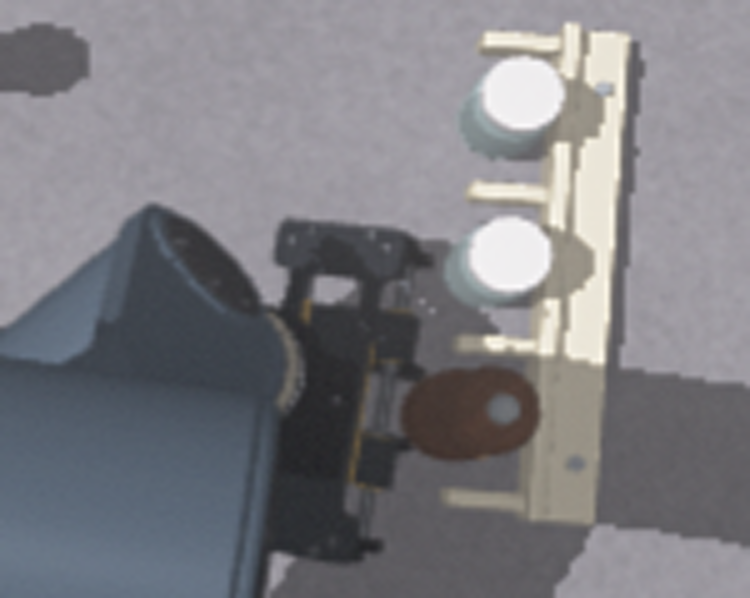

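Run:
```python
from h import *
a=cv2.imread("pics/top7.png");cv2.imwrite("pics/ct9.png",cv2.resize(a[165:215,265:335],None,fx=11,fy=11,interpolation=2))
a=cv2.imread("pics/scene7.png");cv2.imwrite("pics/cs9.png",cv2.resize(a[150:215,175:245],None,fx=11,fy=9,interpolation=2))
s=bot.read_state()
for z in(.04,.06,.08,.1,.12):
    P=onz("top",306.4,186.5,z);print(P,P-[.577,-.1725,z],np.linalg.norm((P-[.577,-.1725,z])[:2])-.024,(s["tcp_rot"].T@(P-s["position"])*1e3).round())
```

```text
[ 0.5794 -0.14    0.04  ] [0.0024 0.0325 0.    ] 0.00854784704849882 [-17.  91.  -4.]
[ 0.5775 -0.1377  0.06  ] [0.0005 0.0348 0.    ] 0.010764749008434236 [-25.  89. -23.]
[ 0.5755 -0.1354  0.08  ] [-0.0015  0.0371  0.    ] 0.013095766887164947 [-34.  86. -41.]
[ 0.5736 -0.1331  0.1   ] [-0.0034  0.0394  0.    ] 0.015520713423151124 [-42.  84. -59.]
[ 0.5716 -0.1308  0.12  ] [-0.0054  0.0417 -0.    ] 0.018023331367268955 [-50.  82. -77.]
```

View pics/ct9.png

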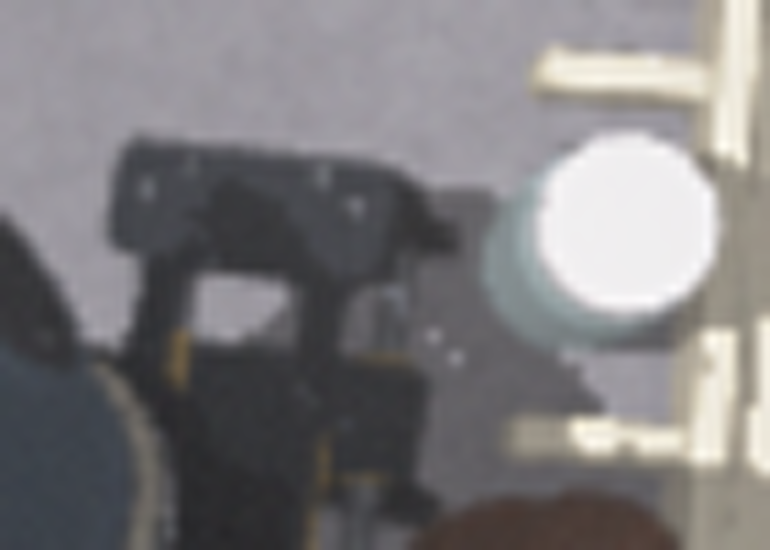

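View pics/cs9.png

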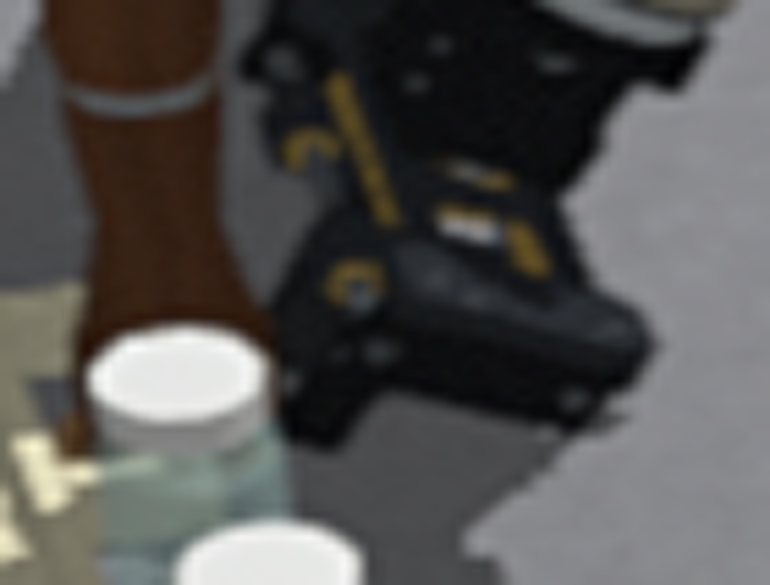

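Run:
```python
from h import *
row([.492,-.092,.030],Rt(10,30))
row([.489,-.082,.030],Rt(0,40))
```

```text
row [ 0.079 -0.018 -0.058 -0.001  0.001 -0.001] mm 19.997998926561515 deg 0.1494845290724926
row [ 0.12  -0.041 -0.082 -0.065 -0.11  -0.092] mm 30.11720270473679 deg 14.12678777796198
```

Call:
carry_out:
  targets:
    - [0.025,-0.006,-0.019,0,0,0]
    - [0.05,-0.012,-0.039,0,0,0]
    - [0.079,-0.018,-0.058,0,0,0]
    - [0.11,-0.03,-0.075,-0.03,-0.055,-0.046]
    - [0.12,-0.041,-0.082,-0.065,-0.11,-0.092]
    - [0.12,-0.041,-0.082,-0.065,-0.11,-0.092]
    - [0.12,-0.041,-0.082,-0.065,-0.11,-0.092]

```text
time_s: 12.22
position: [0.4896, -0.0818, 0.0301]
tcp_rot: [[0.001, 1.0, 0.0], [0.766, -0.0, -0.643], [-0.643, 0.001, -0.766]]
force: [-0.4, 0.2, 0.9]
opening: 0.4
```

Run:
```python
from h import *
print(bot.read_state()["joint_positions"])
for n in("scene","top"): cv2.imwrite(f"pics/{n}8.png",bot.capture(n))
a=cv2.imread("pics/top8.png");cv2.imwrite("pics/ct10.png",cv2.resize(a[130:260,220:370],None,fx=5,fy=4.6,interpolation=2))
a=cv2.imread("pics/scene8.png");cv2.imwrite("pics/cs10.png",cv2.resize(a[100:270,120:320],None,fx=4,fy=3.5,interpolation=2))
row([.4855,-.099,.027],Rt(0,40))
row([.4825,-.123,.027],Rt(0,40))
```

```text
[ -1.0203  49.5572 108.5661 -66.8637  44.3214  57.8497]
row [-0.053 -0.022  0.066  0.     0.    -0.001] mm 17.50700875782044 deg 0.12924303766324619
row [-0.145 -0.037  0.144  0.     0.    -0.001] mm 41.41009707199766 deg 0.12924303766324619
```

View pics/ct10.png

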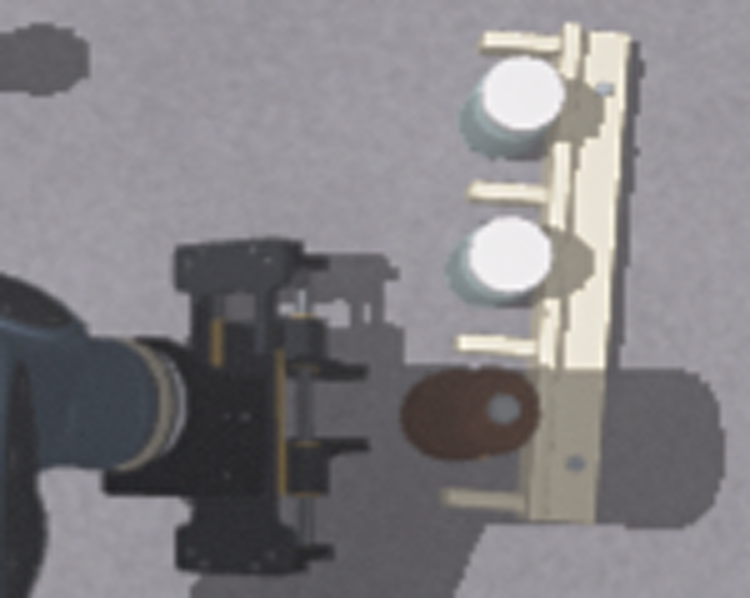

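View pics/cs10.png

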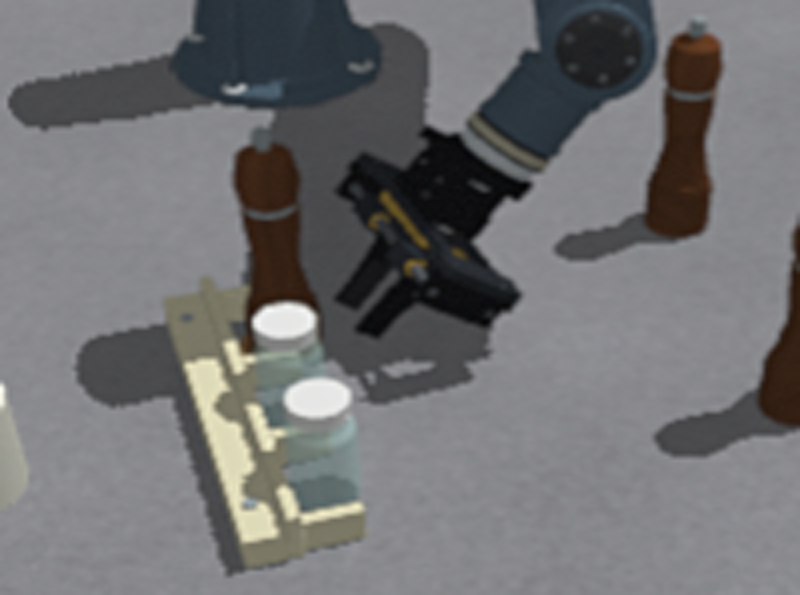

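Run:
```python
from h import *
a=((503+.5)/5-.5+220,(408+.5)/4.6-.5+130);b=((263+.5)/4-.5+120,(136+.5)/3.5-.5+100)
P=tri(ray("top",*a),ray("scene",*b));print(P,onz("top",*a,.219))
c=P[0]-[.4825,-.1644,0];dx=np.array([-.091,-.996]);dy=np.array([.996,-.091]);print("dock x,y",c[:2]@dx,c[:2]@dy)
```

```text
(array([ 0.4871, -0.1503,  0.2166]), np.float64(0.0008228958038695678)) [ 0.4869 -0.1503  0.219 ]
dock x,y -0.01450020306104365 0.003277429022635076
```

Call:
carry_out:
  targets:
    - [-0.027,-0.008,0.036,0,0,0]
    - [-0.053,-0.015,0.066,0,0,0]
    - [-0.072,-0.016,0.082,0,0,0]
    - [-0.088,-0.016,0.095,0,0,0]
    - [-0.099,-0.019,0.105,0,0,0]
    - [-0.11,-0.023,0.115,0,0,0]
    - [-0.122,-0.028,0.124,0,0,0]
    - [-0.13,-0.032,0.13,0,0,0]
    - [-0.137,-0.035,0.138,0,0,0]
    - [-0.137,-0.035,0.138,0,0,0]

```text
time_s: 13.58
position: [0.4829, -0.1213, 0.0269]
tcp_rot: [[0.002, 1.0, 0.001], [0.766, -0.001, -0.643], [-0.643, 0.002, -0.766]]
force: [0.5, 0.7, -1.0]
opening: 0.4
```

Run:
```python
from h import *
print(bot.read_state()["joint_positions"])
for n in("scene","top","wrist"): cv2.imwrite(f"pics/{n}9.png",bot.capture(n))
a=cv2.imread("pics/top9.png");cv2.imwrite("pics/ct11.png",cv2.resize(a[130:260,220:370],None,fx=5,fy=4.6,interpolation=2))
a=cv2.imread("pics/scene9.png");cv2.imwrite("pics/cs11.png",cv2.resize(a[120:240,150:290],None,fx=5.7,fy=5,interpolation=2))
row([.4825,-.125,.027],Rt(0,40))
```

```text
[ -5.7561  49.8223 110.464  -72.8883  42.0183  60.0852]
row [-0.015 -0.002  0.012  0.     0.    -0.001] mm 3.806456812171365 deg 0.13024494673506645
```

View pics/ct11.png

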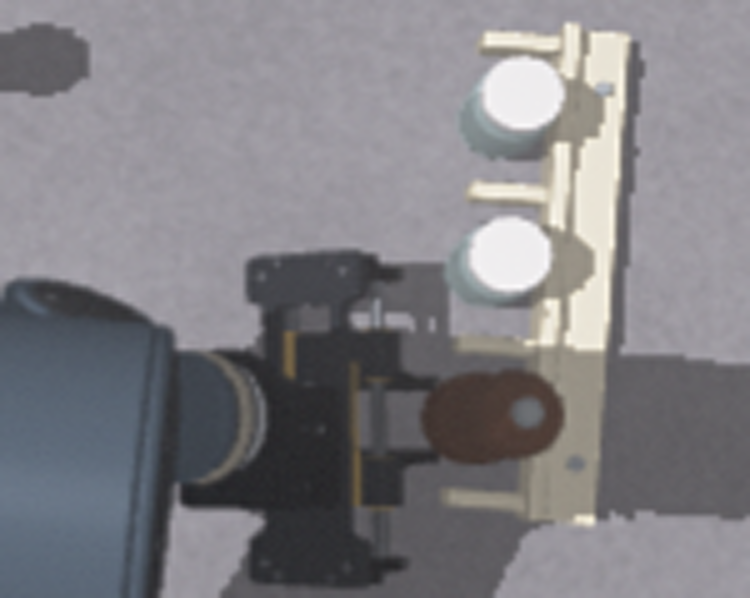

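View pics/cs11.png

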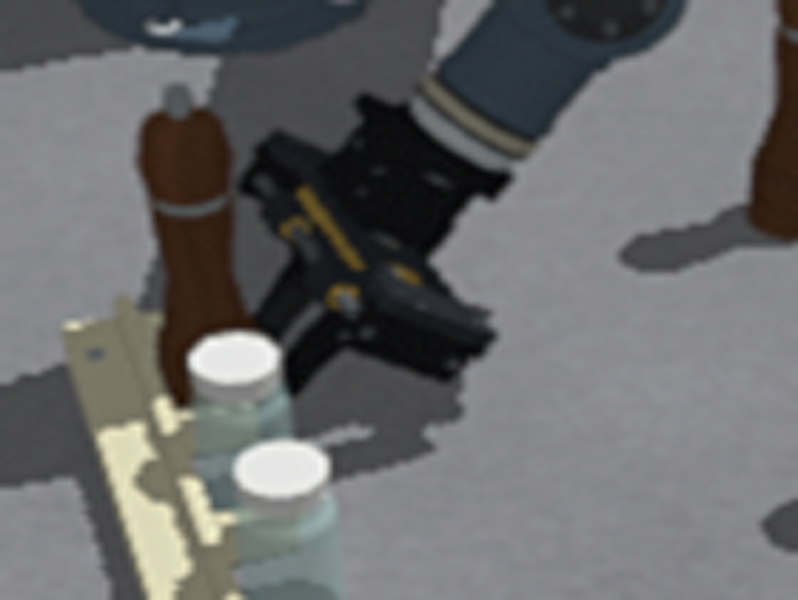

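Call:
carry_out:
  targets:
    - [-0.004,-0.001,0.003,0,0,0]
    - [-0.007,-0.001,0.006,0,0,0]
    - [-0.007,-0.001,0.006,0,0,0]

```text
time_s: 14.1
position: [0.4826, -0.1231, 0.0269]
tcp_rot: [[0.002, 1.0, 0.001], [0.766, -0.001, -0.643], [-0.643, 0.002, -0.766]]
force: [-0.4, 3.3, 0.5]
opening: 0.402
```

Call:
carry_out:
  targets:
    - [-0.004,0,0.003,0,0,0]
    - [-0.004,0,0.003,0,0,0]
    - [-0.004,0,0.003,0,0,0]

```text
time_s: 14.48
position: [0.4825, -0.1238, 0.0269]
tcp_rot: [[0.002, 1.0, 0.001], [0.766, -0.001, -0.643], [-0.643, 0.002, -0.766]]
force: [0.7, 4.1, 0.9]
opening: 0.402
```

Call:
carry_out:
  targets:
    - [-0.006,0,0.005,0,0,0]
    - [-0.006,0,0.005,0,0,0]
    - [-0.006,0,0.005,0,0,0]

```text
time_s: 14.85
position: [0.4826, -0.1244, 0.0267]
tcp_rot: [[0.002, 1.0, 0.002], [0.767, -0.0, -0.641], [-0.641, 0.002, -0.767]]
force: [-0.8, 8.1, 1.1]
opening: 0.404
```

Run:
```python
from h import *
print(bot.read_state()["joint_positions"],bot.read_state()["force"])
for n in("scene","top","wrist"): cv2.imwrite(f"pics/{n}10.png",bot.capture(n))
a=cv2.imread("pics/top10.png");cv2.imwrite("pics/ct12.png",cv2.resize(a[180:250,280:350],None,fx=8,fy=8,interpolation=2))
a=cv2.imread("pics/scene10.png");cv2.imwrite("pics/cs12.png",cv2.resize(a[120:240,150:290],None,fx=5.7,fy=5,interpolation=2))
```

```text
[ -6.196   49.79   110.6232 -73.3594  41.6889  60.147 ] [-0.7615  8.1447  1.1241]
```

View pics/ct12.png

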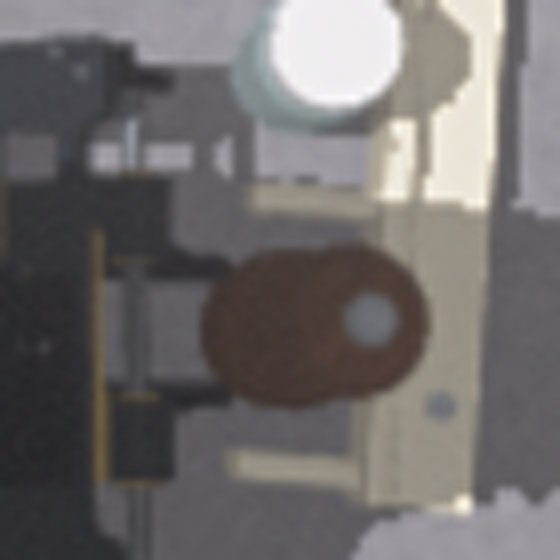

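View pics/cs12.png

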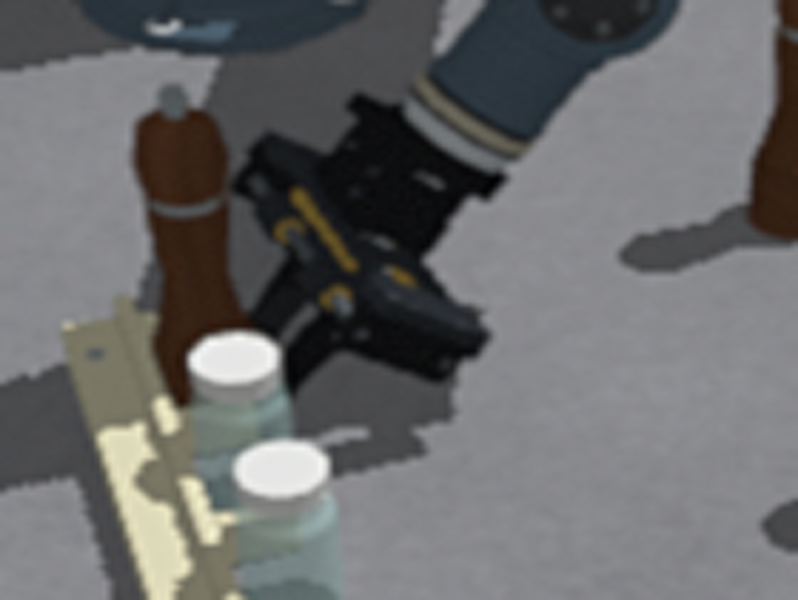

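Run:
```python
from h import *
a=((371+.5)/8-.5+280,(319+.5)/8-.5+180);b=((173+.5)/5.7-.5+150,(98+.5)/5-.5+120)
P=tri(ray("top",*a),ray("scene",*b));print(P,onz("top",*a,.219))
c=P[0]-[.4825,-.1644,0];dx=np.array([-.091,-.996]);dy=np.array([.996,-.091]);print("dock x,y",c[:2]@dx,c[:2]@dy)
s=bot.read_state()["position"]
row(s+[.003,.03,0.002]);row(s+[.006,.07,.02]);row(s+[.01,.12,.07])
```

```text
(array([ 0.4842, -0.1642,  0.2161]), np.float64(0.0002470796244270648)) [ 0.4842 -0.1636  0.219 ]
dock x,y -0.0003359335798611153 0.0016888950389045625
row [ 0.109  0.015 -0.104  0.     0.     0.   ] mm 30.21588985947626 deg 0.0
row [ 0.205  0.03  -0.301  0.     0.     0.   ] mm 73.04792947099871 deg 0.0
row [ 0.236  0.051 -0.653  0.     0.     0.   ] mm 139.2838827718412 deg 0.0
```

Call:
carry_out:
  targets:
    - [0.015,0,-0.013,0,0,0]
    - [0.04,0.003,-0.035,0,0,0]
    - [0.075,0.008,-0.07,0,0,0]
    - [0.109,0.015,-0.104,0,0,0]
    - [0.155,0.022,-0.2,0,0,0]
    - [0.205,0.03,-0.3,0,0,0]
    - [0.205,0.03,-0.3,0,0,0]
    - [0.205,0.03,-0.3,0,0,0]

```text
time_s: 16.0
position: [0.4884, -0.0545, 0.0464]
tcp_rot: [[0.001, 1.0, 0.002], [0.767, 0.0, -0.641], [-0.641, 0.002, -0.767]]
force: [0.7, -0.5, 0.1]
opening: 0.401
```

Run:
```python
from h import *
for n in("scene","top"): cv2.imwrite(f"pics/{n}11.png",bot.capture(n))
a=cv2.imread("pics/top11.png");cv2.imwrite("pics/ct13.png",cv2.resize(a[180:250,280:350],None,fx=8,fy=8,interpolation=2))
a=cv2.imread("pics/scene11.png");cv2.imwrite("pics/cs13.png",cv2.resize(a[120:240,150:290],None,fx=5.7,fy=5,interpolation=2))
for n in("top","scene"):
    a=cv2.imread(f"pics/{n}0.png");b=cv2.imread(f"pics/{n}11.png")
    pts=dict(top=[(407,191,25),(324,150,14),(98,204,16)],scene=[(108,227,22),(199,228,14),(360,150,8)])[n]
    print(n,[float(cv2.absdiff(a,b)[v-r:v+r,u-r:u+r].mean()) for u,v,r in pts])
```

```text
top [17.76706666666667, 16.96513605442177, 15.789388020833334]
scene [5.854511019283747, 5.701530612244898, 3.6731770833333335]
```

View pics/ct13.png

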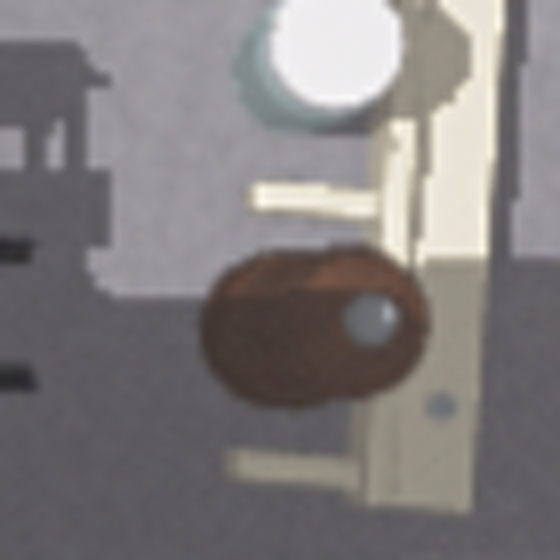

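View pics/cs13.png

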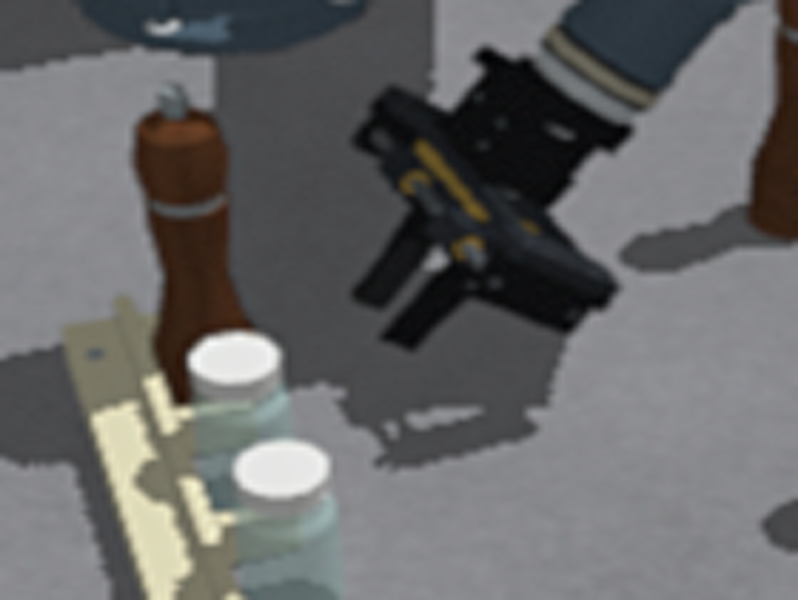

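View pics/top11.png

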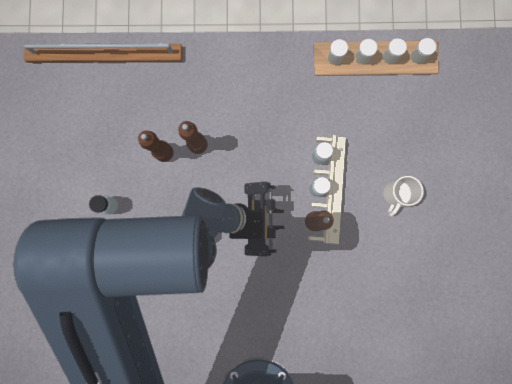

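Since I backed off, the mill's finial has stayed at the same pixel, (371,319) in the enlarged crop. It stands upright against the wall, and the jars and mug are where they were. Nothing is touching the robot.

```bash
python3 -c "
from rig import bot
print(bot.hand_in())"
```

```text
the job is handed in; nothing more can be done
None
```

The mill that started farthest to the robot's right now stands upright in the free bay against the back wall. I handed the job in just after 16 s. I pushed it with two parted fingertips, about 17–20 mm above the counter.

- **Mid-push change:** about 14 mm short of the wall I stopped. A check showed a corner of the gripper body would pass within 1–2 mm of the jar in the middle bay. I backed off, turned and tilted the tool, and finished the push clear of the jar.
- **Mill position:** my last measurement put the mill's axis 0.3 mm from the wall-contact position and 1.7 mm off mid-bay. That is about as fine as the 2 mm calibration allows.
- **Wall contact:** the force on the tool rose to 8 N at the wall, against about 2 N while sliding.
- **After backing off:** the mill's finial stayed at the same pixel and the force read about zero.
- **Jars, mug and other mills:** by eye they stand where they were, apart from the mill nearest the robot, which the arm hid in the last top view. My numeric before/after picture comparison was no help, because the brightness of the whole picture changed between the shots.

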